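# Make up the vice kit and the round-bar kit for the mill

## Task

Make up two setup kits from the stock on the rubber mat. Vice kit: in the rack, stand the tallest and the lowest of the three steel parallels on edge, the tallest against the fixed end wall and the lowest next to it, and push the sliding stop up so that both are held snug together, then let go. Round-bar kit: in the tray, set the V-block, groove up, in the larger compartment and the screw jack upright in the smaller one; leave the middle-height parallel standing where it is.

Things in the scene. Friction and masses are not known exactly. Their poses are not given: they have to be found in the camera images.
- parallel_tall: steel parallel: a plain rectangular bar standing on its long edge, in mm 110 long (its x) x 14 thick (its y) x 50 high (z); origin at the centre of its underside; about 0.55 kg. The tallest of the three; four holes through its side.
- parallel_mid: steel parallel: a plain rectangular bar standing on its long edge, in mm 110 long (its x) x 14 thick (its y) x 37 high (z); origin at the centre of its underside; about 0.42 kg. The middle height; two holes through its side. It stays in the stock.
- parallel_low: steel parallel: a plain rectangular bar standing on its long edge, in mm 110 long (its x) x 14 thick (its y) x 24 high (z); origin at the centre of its underside; about 0.28 kg. The lowest of the three; no holes.
- v_block: dark steel V-block, in mm 60 long (x) x 45 wide (y) x 40 high, its V groove (30 wide at the top, 15 deep) open upwards and running along x; the flat sides at y = +-22.5 are good to grip; origin at the centre of its underside; about 0.55 kg
- jack: small round machinist's screw jack, in mm 60 high, standing upright: foot 40 diameter and 12 high, above it a plain round body 30 diameter from 12 to 50 high, then a small brass-tipped pad 20 diameter; origin at the centre of its underside; about 0.25 kg
- rack: fixed rack (mm), 275 long (x) x 155 wide (y); origin: centre of underside. Floor top at z = 8. Grey fixed end wall at its +x end: inner face x = +130, top z = 28. Low grey side rails: inner faces y = +-66.5, tops z = 18. Parallels stand with their length along the rack's y; set them down with finger room (say x = +90 and +20): the green stop, pushed from the -x end, slides them together
- tray: fixed low plywood tray, in mm 154 long (x) x 90 wide (y); origin at the centre of its underside; floor 4 thick, walls and divider 4 thick with tops 18 above the origin. One divider makes two compartments: the larger 80 (x) x 82 (y) inside, centred at x = -33, y = 0; the smaller 62 (x) x 82 (y), centred at x = +42, y = 0
- stop (a joint): travel (m, 0 to 0.19) of the green sliding stop along the rack's +x to the end wall. Its flat front face (128 mm wide, top 33.5 mm above the rack's underside) is at rack x = -70 mm + travel; the block is 40 mm long behind it. Starts drawn back at 0 to 0.03; 0.172 with both parallels clamped. About 2.5 N of friction; stays where left
- stop_knob (a point): top centre of the black upright round knob on the sliding stop: in mm 18 diameter, 42 high, rising from the block's top (33.5 above the rack's underside) to 75.5; its axis is 20 behind the stop's front face; moves with the stop; axes as the rack's
There are look-alikes about, which are no part of the job. Leave any blue look-alike of the jack alone. Of the things shaped like the tray, the plywood one is meant.

How it is judged:
By the outcome, as a careful person would: the job done as asked, in the order asked, and still so for the second after the job is handed in, with the robot touching nothing.
It also fails if it takes over 128 s, if anything falls off the work surface, if the arm or the gripper's body presses on something with over 40 N, if the wrist force passes 120 N, or if a joint passes its speed limit or range.

## Robot

A 7-joint arm with a two-finger parallel gripper is mounted at the origin on the work surface. World frame = base frame: x ahead of the robot, y to its left, z up, the work surface at z = 0. Lengths are in m, angles in rad, forces in N, time in s.
With the tool pointing down it reaches from about 0.35 to 0.9 m from the base axis. Payload 8.1 kg.
Tool frame: the origin (TCP) lies midway between the tips of the shut fingers; the grasp point (between the pads) lies arm.grasp_offset behind it (arm.grasp_offset is the distance from the TCP to the grasp point, in m); z points along the fingers, y is the line along which they close (so a half turn about z gives the same grasp; the last joint's range is limited). The gripper opens to 92 mm and grips with 3 to 60 N. Pads are 19 mm wide; open, the fingers measure 130 mm over their backs; the gripper's body (75 mm by 190 mm) begins 47 mm behind the grasp point.
Start: joints at [1.171, 0.434, 0.025, 1.573, -0.012, 1.134, -0.075], TCP at [0.183, -0.598, 0.227] pointing down, gripper open.
Joint ranges: [-2.62, 2.62], [-0.44, 2.09], [-1.27, 1.32], [0.08, 2.57], [-1.32, 4.46], [0.12, 2], [-2.74, 2.74]. Speed limits (rad/s): [2.22, 2.22, 3.01, 3.01, 3.14, 3.14, 3.14].

## Interface

Orientations are given as a rotation vector (axis times angle).
In Python, from cell import observe, imaging, arm gives the robot as it stands.
- The arm moves only by the tool apply_moves, never from a script. Its argument "commands" is a list of rows, each a list of 5 numbers: the opening in per cent of the stroke, from 0 (shut) to 100 (fully open), then the shift along the world's x, y, z in units of 0.06 m (1.0 is 0.06 m), then the turn about the world's z in units of 0.5 rad (1.0 is 0.5 rad). A call has 1 to 12 rows; each row shifts and turns the commanded pose from where the row before left it; what a row does not reach is not made up. A row lasts 1/8 s, in which the tool goes at most 62.5 mm and 10.7 degrees, less where a joint would pass 70% of its speed; a pose out of reach is approached as far as the arm can. A call with a number of a shift or a turn outside -1 to 1 is refused whole. A call with a gripper value outside its range is refused whole. The fingers move at their own pace and stop on an object; "newtons" is the grip in N (left out, the last holds). Time passes only in rows, so rows that do not move let the fingers close. It gives the time, the measured TCP pose, the force, the opening and the grip force at its end, in the units of the state.
- observe(): the state, without advancing time (a new reading comes with each control period).
- imaging.get_image(name): name is "side" or "top" or "wrist"; returns (picture, depth): 420x560x3 uint8, red, green, blue; 420x560 float32, m along the optical axis (not along the pixel's ray), 0 where there is no reading.
- imaging.camera_params(name): a dict with "camera_matrix" (3x3 intrinsics, pixels), "dist" ([k1, k2, p1, p2, k3] as OpenCV has them; the pictures are not rectified), "origin" and "rotation" of the camera in the world; the wrist camera has in their place "tool_from_camera" (4x4, takes a point from camera to tool coordinates, whose origin is the TCP and whose axes are the flange's). Camera axes: x right, y up, looking along -z (the intrinsics and any distortion apply to the point x, -y, -z); pixel columns grow to the right and rows downward; lengths in m; the calibration is good to about 2 mm. A picture is of the moment at which its call begins: read the wrist's pose just before it. camera_params takes no time and is no camera call.
- arm.sign_off(): hands the job in; it is judged then, once.
The state is a dict: "clock": time; "joints": joint angles; "dq": joint speeds; "joint_efforts": joint torques, N m; "position": TCP position; "ee_rot": TCP orientation; "force": force on the tool from outside, world axes, zero at the start; "ft_torque": the same for the moment, N m; "width": opening from 0.0 (shut) to 1.0 (fully open); "gripper_force": force on a finger pad.
Only numpy, scipy, OpenCV 4.12 (cv2) and the standard library are available. Lean on these libraries where they do the work, as an engineer would, in place of code of your own. Each camera call takes 0.05 s, during which the arm holds its last target. There are 200 camera calls.

## Working session

There is one attempt and no reset: what is moved stays moved. The work goes in short steps, Python scripts to look and compute and a tool call to move; the robot and the scene stay as the last step left them, time stands still between calls to the robot, and variables do not carry over. Pictures are saved under pics/ and viewed, at most 14 in all, crops included, and the job is handed in when it is done.

Besides the shell and the picture viewer there is one more tool, called after "Emit:" as name(argument=value, ...) on one line, values as JSON. apply_moves: Moves the arm, as the interface text tells. Its arguments: {"type":"object","properties":{"commands":{"type":"array"},"newtons":{"type":"number"}},"required":["commands"]}

```bash
ls; mkdir -p pics
cat > h.py <<'E'
import numpy as np,cv2
from cell import observe,imaging,arm
from scipy.spatial.transform import Rotation as R
def get(n):
    s=observe(); p=imaging.camera_params(n); im,d=imaging.get_image(n)
    K=np.array(p["camera_matrix"]);D=np.array(p["dist"])
    if n=="wrist":
        T=np.array(p["tool_from_camera"]);Rt=R.from_rotvec(s["ee_rot"]).as_matrix()
        o=Rt@T[:3,3]+s["position"];Rc=Rt@T[:3,:3]
    else: o=np.array(p["origin"]);Rc=np.array(p["rotation"])
    return im,d,K,D,o,Rc
def rays(px,K,D,Rc):
    u=cv2.undistortPoints(np.array(px,float).reshape(-1,1,2),K,D)[:,0]
    return np.c_[u[:,0],-u[:,1],-np.ones(len(u))]@Rc.T
def plane(px,z,c):
    r=rays(px,c[2],c[3],c[5]);o=c[4];return o+r*((z-o[2])/r[:,2])[:,None]
def cloud(c):
    im,d,K,D,o,Rc=c;h,w=d.shape
    v,u=np.mgrid[:h,:w];r=rays(np.c_[u.ravel(),v.ravel()],K,D,Rc)
    return (o+r*d.ravel()[:,None]).reshape(h,w,3)
E
python3 - <<'E'
from h import *
s=observe();print(s, arm.grasp_offset)
for n in("top","side"):
    c=get(n);cv2.imwrite(f"pics/{n}0.png",c[0][...,::-1]);np.savez(f"{n}0.npz",im=c[0],d=c[1],K=c[2],D=c[3],o=c[4],Rc=c[5]);print(n,c[4],c[5].round(2).tolist())
E
```

```text
pics
{'clock': 0.0, 'joints': array([ 1.17140602,  0.43520382,  0.02499773,  1.57405615, -0.01160974,
        1.13399371, -0.07510885]), 'dq': array([ 4.54156149e-05,  8.93304100e-04, -8.99746350e-06,  1.71854151e-03,
        8.05797947e-04, -4.74610386e-04,  9.14222501e-04]), 'joint_efforts': array([-1.32216741e-03, -6.67876625e+01,  9.85247120e-01, -3.14469767e+01,
       -6.02540793e-02,  4.23989247e-02,  1.37798843e-04]), 'position': array([ 0.18257664, -0.59722855,  0.225973  ]), 'ee_rot': array([-3.10563370e+00, -4.64107559e-01,  5.66840229e-04]), 'force': array([ 0.40161266, -0.5923311 ,  0.07117058]), 'ft_torque': array([-0.04004476,  0.00404595,  0.01437954]), 'gripper_force': 0.0, 'width': 0.9998505575219849} 0.0188
top [0.34211411 0.0656304  1.66471303] [0.1, -0.09, -1.58]
side [ 0.34263229 -1.10967754  0.76341801] [1.05, -0.08, -0.19]
```

```bash
sed -i 's/Rc=np.array(p\["rotation"\])/Rc=R.from_rotvec(p["rotation"]).as_matrix()/' h.py
```

```text
(no output)
```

View pics/top0.png

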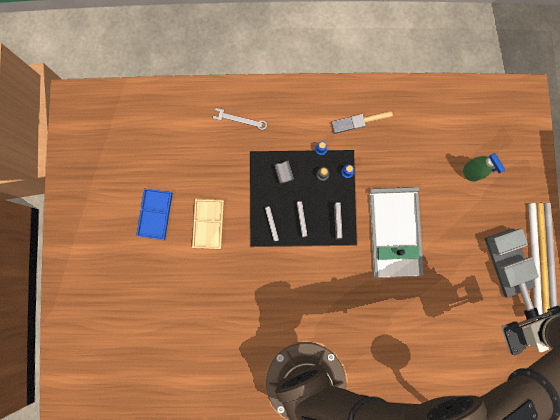

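View pics/side0.png

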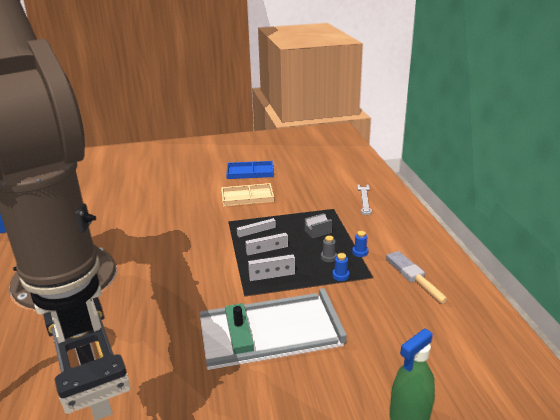

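```bash
cat > m0.py <<'E'
from h import *
f=np.load("top0.npz");Rc=R.from_rotvec(f["Rc"]).as_matrix() if f["Rc"].ndim==1 else f["Rc"]
c=(f["im"],f["d"],f["K"],f["D"],f["o"],Rc)
P=cloud(c);im=c[0];hsv=cv2.cvtColor(im,cv2.COLOR_RGB2HSV)
print(c[2][0,0],c[3], "table z",np.median(P[320:330,120:200,2]),"mat",np.median(P[190:200,255:265,2]),"rackfloor",np.median(P[205:230,385:410,2]))
def rep(name,box,mask,z):
    x0,y0,x1,y1=box;m=np.zeros(mask.shape,np.uint8);m[y0:y1,x0:x1]=mask[y0:y1,x0:x1]
    n,l,st,_=cv2.connectedComponentsWithStats(m);k=1+np.argmax(st[1:,4]);ys,xs=np.where(l==k)
    Q=plane(np.c_[xs,ys],z,c)[:,:2]
    r=cv2.minAreaRect((Q*1000).astype(np.float32));print(name,len(xs),"c",Q.mean(0).round(4),"rect",np.round(r,1) if 0 else r,"z",np.percentile(P[l==k][:,2],[5,50,95]).round(4))
v=hsv[...,2]
br=(v>75)
rep("tall",(325,196,350,245),br,.05);rep("mid",(290,196,315,245),br,.037);rep("low",(260,196,285,245),br,.024)
rep("vb",(268,155,300,190),v>55,.04)
rep("jack",(312,162,334,184),v>60,.05)
rep("tray",(185,190,230,255),(hsv[...,1]>50)&(hsv[...,1]<140)&(v>150),.018)
rep("rack",(362,180,432,285),(hsv[...,1]<60)&(v>90),.02)
rep("stop",(370,235,425,268),(hsv[...,1]>100)&(hsv[...,0]>60)&(hsv[...,0]<95),.0335)
E
python3 m0.py
```

```text
524.250037531952 [-0.10982185  0.          0.          0.          0.        ] table z 0.000143368860061166 mat 0.0009381970573660858 rackfloor 0.00867586205314641
tall 225 c [ 0.5014 -0.1084] rect ((501.8506164550781, -107.49478912353516), (112.5920639038086, 20.649917602539062), 1.7326104640960693) z [0.0024 0.0484 0.0555]
mid 202 c [0.5091 0.0043] rect ((509.41961669921875, 4.293603897094727), (112.76397705078125, 17.359281539916992), 8.137346267700195) z [-0.0017  0.0365  0.0439]
low 190 c [0.4967 0.0989] rect ((496.7205505371094, 98.99864959716797), (112.7016372680664, 16.519908905029297), 14.590548515319824) z [-0.0027  0.0239  0.0311]
vb 311 c [0.6579 0.0583] rect ((658.007568359375, 58.32109451293945), (66.82202911376953, 47.478492736816406), 15.595565795898438) z [0.0038 0.0351 0.0447]
jack 130 c [ 0.6486 -0.0638] rect ((648.646728515625, -62.97913360595703), (34.51948928833008, 41.52370071411133), 88.77908325195312) z [0.0033 0.0482 0.0636]
tray 1475 c [0.4992 0.3007] rect ((499.46368408203125, 300.871337890625), (94.32666778564453, 158.4580841064453), 87.10369110107422) z [-0.0018  0.0055  0.0201]
rack 3836 c [ 0.4722 -0.2924] rect ((464.5320739746094, -293.01983642578125), (281.73760986328125, 158.4710235595703), 0.6915658116340637) z [0.0024 0.0099 0.0262]
stop 6 c [ 0.4153 -0.2856] rect ((414.72747802734375, -286.1335754394531), (12.554695129394531, 3.121751308441162), 89.09456634521484) z [0.0268 0.0369 0.0395]
```

Emit:
apply_moves(commands=[[100,0.37,0.55,0.24,-0.045],[100,0.37,0.55,0.24,-0.045],[100,0.37,0.55,0.24,-0.045],[100,0.37,0.55,0.24,-0.045],[100,0.37,0.55,0.24,-0.045],[100,0.37,0.55,0.24,-0.045],[100,0.37,0.55,0.24,-0.045],[100,0.37,0.55,0.24,-0.045],[100,0.37,0.55,0.24,-0.045],[100,0.37,0.55,0.24,-0.045],[100,0.37,0.55,0.24,-0.045],[100,0.37,0.55,0.24,-0.045]])

```text
clock: 1.6
position: [0.4495, -0.2005, 0.3998]
ee_rot: [-3.141, -0.041, 0.001]
force: [-0.5, -0.4, -0.7]
width: 1.002
gripper_force: 0.0
```

Emit:
apply_moves(commands=[[100,0,0,0,0],[100,0,0,0,0]])

```text
clock: 1.85
position: [0.4487, -0.2021, 0.3991]
ee_rot: [3.141, 0.042, -0.002]
force: [0.1, -1.1, 0.4]
width: 1.001
gripper_force: 0.0
```

```bash
cat >> h.py <<'E'
def save(c,name):
    cv2.imwrite(f"pics/{name}.png",c[0][...,::-1]);np.savez(f"{name}.npz",im=c[0],d=c[1],K=c[2],D=c[3],o=c[4],Rc=c[5])
def load(name):
    f=np.load(f"{name}.npz");return [f[k] for k in("im","d","K","D","o","Rc")]
def yaw():
    m=R.from_rotvec(observe()["ee_rot"]).as_matrix();return np.degrees(np.arctan2(m[1,0],m[0,0]))
E
python3 -c "
from h import *
s=observe();print(s['position'],yaw(),s['joints'].round(3),s['clock']);c=get('wrist');save(c,'w1');print(c[4],c[2][0,0],c[3])"
```

```text
[ 0.44871445 -0.20211412  0.39907026] 1.534813123304105 [ 0.506  0.132 -0.221  1.571  0.03   1.443 -1.261] 1.85
[ 0.52164576 -0.20015621  0.5572101 ] 373.6396083895074 [-0.02276618  0.          0.          0.          0.        ]
```

View pics/w1.png

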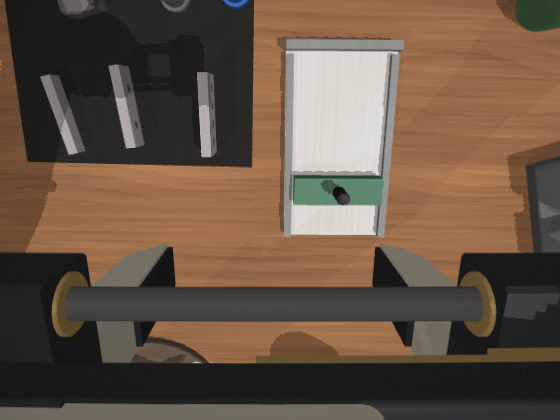

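```bash
cat >> h.py <<'E'
def rect(Q):
    (cx,cy),(w,h),a=cv2.minAreaRect((Q[:,:2]*1000).astype(np.float32))
    if w<h: w,h,a=h,w,a+90
    return f"c ({cx/1000:.4f},{cy/1000:.4f}) size {w:.1f}x{h:.1f} longaxis {((a+90)%180)-90:.2f}"
def big(m,box):
    x0,y0,x1,y1=box;k=np.zeros(m.shape,np.uint8);k[y0:y1,x0:x1]=m[y0:y1,x0:x1]
    n,l,st,_=cv2.connectedComponentsWithStats(k);i=1+np.argmax(st[1:,4]);ys,xs=np.where(l==i);return np.c_[xs,ys]
E
python3 - <<'E'
from h import *
c=load("w1");P=cloud(c);hsv=cv2.cvtColor(c[0],cv2.COLOR_RGB2HSV);z=P[...,2]
print("table",np.median(z[180:230,100:200]))
px=big((hsv[...,1]<40)&(hsv[...,2]>195),(280,45,400,240));print("floor",len(px),rect(plane(px,.008,c)))
px=big((hsv[...,1]>80)&(hsv[...,0]>60)&(hsv[...,0]<95),(280,160,400,220));print("stop",len(px),rect(plane(px,.0335,c)))
m=abs(z-.028)<.006
px=big(m,(275,30,410,60));print("wall",len(px),rect(plane(px,.028,c)))
px=big(abs(z-.0755)<.008,(330,180,355,212));print("knob",len(px),plane(px,.0755,c).mean(0))
for n,b,h in(("tall",(190,65,225,165),.05),("mid",(105,60,150,155),.037),("low",(38,68,90,160),.024)):
    px=big(abs(z-h)<.006,b);print(n,len(px),rect(plane(px,h,c)))
E
```

```text
table 0.00022126516121412365
floor 10766 c (0.5054,-0.2969) size 170.6x146.0 longaxis 0.89
stop 885 c (0.4013,-0.2956) size 125.6x39.9 longaxis -88.45
wall 1157 c (0.5961,-0.2922) size 154.9x13.1 longaxis -88.74
knob 145 [ 0.39938989 -0.29586268  0.0755    ]
tall 954 c (0.5014,-0.1093) size 108.3x15.0 longaxis 1.74
mid 968 c (0.5089,0.0027) size 109.6x16.5 longaxis 8.70
low 947 c (0.4965,0.0974) size 109.5x18.2 longaxis 14.41
```

Emit:
apply_moves(commands=[[100,0.11,0.194,-0.64,0],[100,0.11,0.194,-0.64,0],[100,0.11,0.194,-0.64,0],[100,0.11,0.194,-0.64,0],[100,0.11,0.194,-0.64,0],[100,0.11,0.194,-0.64,0],[100,0.11,0.194,-0.64,0.01],[100,0.11,0.194,-0.64,0],[100,0,0,-0.2,0],[100,0,0,0,0],[100,0,0,0,0]], newtons=30)

```text
clock: 3.28
position: [0.5025, -0.1097, 0.0816]
ee_rot: [3.14, 0.048, 0.003]
force: [-0.3, 0.0, 0.5]
width: 0.999
gripper_force: 0.0
```

Emit:
apply_moves(commands=[[100,0,0,-0.46,0],[100,0,0,-0.46,0],[100,0,0,0,0],[0,0,0,0,0],[0,0,0,0,0],[0,0,0,0,0],[0,0,0,0,0],[0,0,0,0,0],[0,0,0,0,0],[0,0,0,0,0]], newtons=35)

```text
clock: 4.53
position: [0.5019, -0.1085, 0.0251]
ee_rot: [-3.141, -0.05, 0.0]
force: [-0.4, -1.4, 0.1]
width: 0.288
gripper_force: 0.0
```

Emit:
apply_moves(commands=[[0,0,0,0,0],[0,0,0,0,0],[0,0,0,0,0],[0,0,0,0.3,0],[0,0,0,0.6,0],[0,0,0,0.6,0],[0,0,0,0.5,0],[0,0,0,0.3,0],[0,0,0,0,0]])

```text
clock: 5.65
position: [0.5024, -0.1087, 0.1638]
ee_rot: [3.141, 0.05, 0.003]
force: [-0.1, 0.0, -4.6]
width: 0.15
gripper_force: 35.0
```

Emit:
apply_moves(commands=[[0,0.09,-0.31,0,0.31],[0,0.09,-0.31,0,0.31],[0,0.09,-0.31,0,0.31],[0,0.09,-0.31,0,0.31],[0,0.09,-0.31,0,0.31],[0,0.09,-0.31,0,0.31],[0,0.09,-0.31,0,0.31],[0,0.09,-0.31,0,0.31],[0,0.09,-0.31,0,0.31],[0,0.05,-0.28,0,0.327],[0,0,0,0,0],[0,0,0,0,0]])

```text
clock: 7.15
position: [0.553, -0.2915, 0.1621]
ee_rot: [-2.202, -2.238, -0.0]
force: [0.1, 0.5, -5.2]
width: 0.146
gripper_force: 35.0
```

```bash
python3 -c "
from h import *
s=observe();print(s['position'],yaw(),s['joints'].round(3),s['clock'],s['width'],s['gripper_force']);c=get('wrist');save(c,'w2')"
```

```text
[ 0.55302076 -0.29152909  0.16207498] 90.94198832026414 [ 0.782  0.563 -0.578  1.613  0.338  1.069  0.127] 7.15 0.14649424447517104 34.99528169631958
```

View pics/w2.png

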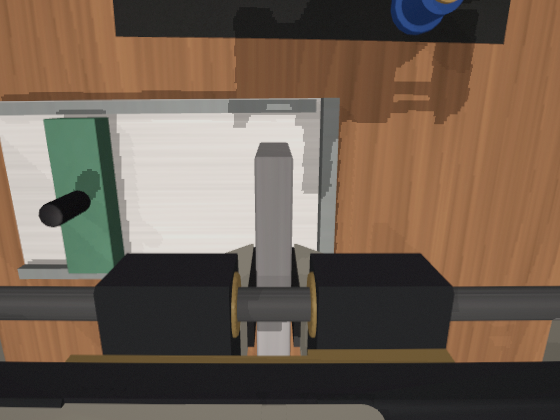

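Emit:
apply_moves(commands=[[0,0,0,-0.5,0],[0,0,0,-0.5,0],[0,0,0,-0.5,0],[0,0,0,-0.4,0],[0,0,0,-0.15,0],[0,0,0,-0.05,0],[0,0,0,-0.04,0],[0,0,0,0,0]])

```text
clock: 8.2
position: [0.554, -0.2929, 0.0354]
ee_rot: [2.199, 2.242, 0.0]
force: [0.2, -0.3, -4.4]
width: 0.149
gripper_force: 35.0
```

Emit:
apply_moves(commands=[[0,0,0,-0.025,0],[0,0,0,-0.02,0],[0,0,0,-0.015,0],[0,0,0,0,0]])

```text
clock: 8.7
position: [0.5539, -0.293, 0.0331]
ee_rot: [2.199, 2.242, -0.0]
force: [-5.3, 2.1, 14.5]
width: 0.15
gripper_force: 35.0
```

Emit:
apply_moves(commands=[[35,0,0,0,0],[35,0,0,0,0],[35,0,0,0,0],[35,0,0,0.3,0],[35,0,0,0.6,0],[35,0,0,0.7,0],[35,0,0,0.6,0]])

```text
clock: 9.57
position: [0.554, -0.2926, 0.1661]
ee_rot: [2.198, 2.242, 0.001]
force: [-0.6, 0.1, 0.3]
width: 0.352
gripper_force: 0.0
```

Emit:
apply_moves(commands=[[90,-0.09,0.6,0,-0.25],[90,-0.09,0.6,0,-0.25],[90,-0.09,0.6,0,-0.25],[90,-0.09,0.6,0,-0.25],[90,-0.09,0.6,0,-0.25],[90,-0.09,0.6,0,-0.25],[90,-0.09,0.6,0,-0.25],[90,-0.09,0.6,0,-0.25],[90,-0.09,0.6,0,-0.25],[90,-0.09,0.6,0,-0.25],[90,-0.06,0.5,0,-0.174],[90,0,0,0,0]])

```text
clock: 11.08
position: [0.4957, 0.1005, 0.1645]
ee_rot: [-3.114, -0.403, -0.003]
force: [0.1, -1.0, -0.7]
width: 0.895
gripper_force: 0.0
```

```bash
python3 -c "
from h import *
s=observe();print(s['position'],yaw(),s['joints'].round(3),s['clock'],s['width'],s['gripper_force']);c=get('wrist');save(c,'w3')
P=cloud(c);px=big((abs(P[...,2]-.024)<.006)&(np.hypot(P[...,0]-.4965,P[...,1]-.0974)<.08),(0,0,560,420));print(len(px),rect(plane(px,.024,c)),px.min(0),px.max(0))
c=get('top');save(c,'top1');P=cloud(c);px=big(abs(P[...,2]-.058)<.012,(370,185,425,240));print(len(px),rect(plane(px,.058,c)))"
```

```text
[0.49572112 0.10051277 0.16446769] 14.75451810760536 [ 0.011  0.342 -0.401  1.915  0.165  0.914 -1.784] 11.075 0.895227981940551 0.0
2206 c (0.4957,0.0991) size 109.9x13.6 longaxis 14.48 [267 126] [284 256]
181 c (0.5531,-0.2925) size 113.5x15.7 longaxis 89.34
```

Emit:
apply_moves(commands=[[90,0,-0.03,-0.6,0],[90,0,0,-0.7,0],[90,0,0,-0.7,0],[90,0,0,-0.5,0],[90,0,0,-0.12,0],[70,0,0,0,0],[50,0,0,0,0]])

```text
clock: 12.05
position: [0.497, 0.0954, 0.0072]
ee_rot: [-3.116, -0.396, -0.003]
force: [-0.4, -0.7, -0.1]
width: 0.728
gripper_force: 0.0
```

Emit:
apply_moves(commands=[[0,0,0.04,-0.03,0],[0,0,0,0,0],[0,0,0,0,0],[0,0,0,0,0],[0,0,0,0,0],[0,0,0,0,0],[0,0,0,0,0],[0,0,0,0,0],[0,0,0,0,0]])

```text
clock: 13.18
position: [0.4959, 0.098, 0.0042]
ee_rot: [-3.116, -0.397, 0.0]
force: [0.8, 0.9, 1.4]
width: 0.15
gripper_force: 35.0
```

Emit:
apply_moves(commands=[[0,0,0,0.4,0],[0,0,0,0.7,0],[0,0,0,0.7,0],[0,0,0,0.5,0],[0,0,0,0.3,0]])

```text
clock: 13.8
position: [0.4961, 0.0975, 0.1615]
ee_rot: [3.116, 0.396, 0.002]
force: [0.3, 0.0, -3.0]
width: 0.149
gripper_force: 35.0
```

Emit:
apply_moves(commands=[[0,-0.02,-0.6,0,0.25],[0,-0.02,-0.6,0,0.25],[0,-0.02,-0.6,0,0.25],[0,-0.02,-0.6,0,0.25],[0,-0.02,-0.6,0,0.25],[0,-0.02,-0.6,0,0.25],[0,-0.02,-0.6,0,0.25],[0,-0.02,-0.6,0,0.25],[0,-0.02,-0.6,0,0.25],[0,-0.02,-0.6,0,0.25],[0,0,-0.53,0,0.174],[0,0,0,0,0]])

```text
clock: 15.3
position: [0.4824, -0.2975, 0.1592]
ee_rot: [-2.204, -2.237, 0.003]
force: [0.3, 1.0, -3.4]
width: 0.145
gripper_force: 35.0
```

Emit:
apply_moves(commands=[[0,0,0,-0.6,0],[0,0,0,-0.7,0],[0,0,0,-0.6,0],[0,0,0,-0.4,0],[0,0,0,0,0],[0,0,0,0,0]])

```text
clock: 16.05
position: [0.4845, -0.2937, 0.023]
ee_rot: [2.199, 2.243, 0.001]
force: [0.8, 0.3, -2.8]
width: 0.148
gripper_force: 35.0
```

Emit:
apply_moves(commands=[[0,0,0,-0.1,0],[0,0,0,-0.05,0],[0,0,0,-0.02,0],[0,0,0,-0.02,0],[0,0,0,0,0]])

```text
clock: 16.68
position: [0.4839, -0.294, 0.0121]
ee_rot: [2.199, 2.242, -0.001]
force: [-6.0, 1.0, 13.8]
width: 0.152
gripper_force: 35.0
```

Emit:
apply_moves(commands=[[45,0,0,0,0],[45,0,0,0,0],[45,0,0,0,0],[45,0,0,0.3,0],[45,0,0,0.6,0],[45,0,0,0.7,0],[45,0,0,0.6,0]])

```text
clock: 17.55
position: [0.4844, -0.2939, 0.1456]
ee_rot: [2.198, 2.242, 0.001]
force: [0.3, -0.7, 0.9]
width: 0.453
gripper_force: 0.0
```

Emit:
apply_moves(commands=[[60,-0.14,0,0.1,-0.32],[60,-0.14,0,0.1,-0.32],[60,-0.14,0,0,-0.32],[60,-0.14,0,0,-0.32],[60,-0.14,0,0,-0.32],[60,-0.14,0,0,-0.32],[60,-0.14,0,0,-0.32],[60,-0.14,0,0,-0.32],[60,-0.14,0,0,-0.32],[60,-0.15,-0.03,0,-0.262],[60,0,0,0,0],[60,0,0,0,0]])

```text
clock: 19.05
position: [0.4, -0.2956, 0.1554]
ee_rot: [3.141, 0.036, 0.002]
force: [0.4, 1.1, -0.6]
width: 0.598
gripper_force: 0.0
```

```bash
python3 -c "
from h import *
s=observe();print(s['position'],yaw(),s['clock'],s['width']);c=get('wrist');save(c,'w4')
P=cloud(c);z=P[...,2]
px=big((abs(z-.0755)<.006)&(abs(P[...,0]-.4)<.05)&(abs(P[...,1]+.295)<.06),(0,0,560,235));print(len(px),px.mean(0),rect(plane(px,.0755,c)))
for h in(.058,.032):
  px=big((abs(z-h)<.006)&(P[...,0]>.44),(0,0,560,240));print(h,len(px),rect(plane(px,h,c)))"
```

```text
[ 0.39996464 -0.29558225  0.15537045] 1.2957912600359354 19.05 0.5977650770207824
548 [274.8959854  215.97627737] c (0.3991,-0.2966) size 17.9x17.4 longaxis 15.30Traceback (most recent call last):
  File "<string>", line 7, in <module>
    px=big((abs(z-h)<.006)&(P[...,0]>.44),(0,0,560,240));print(h,len(px),rect(plane(px,h,c)))
  File "h.py", line 33, in big
    n,l,st,_=cv2.connectedComponentsWithStats(k);i=1+np.argmax(st[1:,4]);ys,xs=np.where(l==i);return np.c_[xs,ys]
                                                     ~~~~~~~~~^^^^^^^^^^
    return _wrapfunc(a, 'argmax', axis=axis, out=out, **kwds)
    return bound(*args, **kwds)
ValueError: attempt to get argmax of an empty sequence
```

View pics/w4.png

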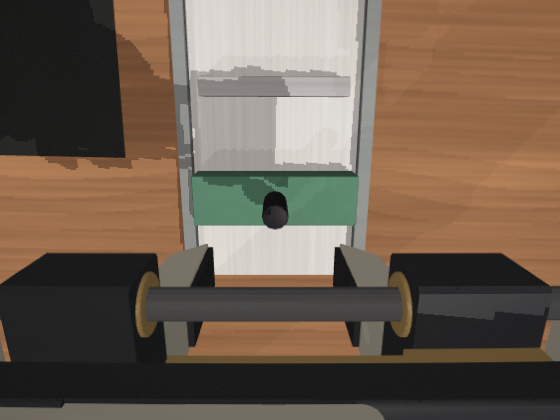

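Emit:
apply_moves(commands=[[60,0,-0.01,-0.5,0],[60,0,0,-0.6,0],[60,0,0,-0.6,0],[60,0,0,-0.18,0],[0,0,0,0,0],[0,0,0,0,0],[0,0,0,0,0],[0,0,0,0,0],[0,0,0,0,0],[0,0,0,0,0]], newtons=20)

```text
clock: 20.35
position: [0.3997, -0.2967, 0.0425]
ee_rot: [3.141, 0.03, 0.001]
force: [-1.9, 0.2, 6.4]
width: 0.191
gripper_force: 20.0
```

Emit:
apply_moves(commands=[[0,0.1,0.002,0,0],[0,0.2,0.004,0,0],[0,0.2,0.004,0,0],[0,0.2,0.004,0,0],[0,0.2,0.004,0,0],[0,0.2,0.004,0,0],[0,0.2,0.004,0,0],[0,0.2,0.004,0,0],[0,0.2,0.004,0,0],[0,0.2,0.004,0,0],[0,0.1,0.002,0,0],[0,0,0,0,0]])

```text
clock: 21.85
position: [0.5187, -0.2939, 0.0426]
ee_rot: [3.141, 0.03, -0.002]
force: [-5.0, 1.9, 9.7]
width: 0.188
gripper_force: 20.0
```

Emit:
apply_moves(commands=[[0,0.1,0.002,0,0],[0,0.1,0.002,0,0],[0,0.1,0.002,0,0],[0,0.05,0.001,0,0],[0,0.03,0,0,0],[0,0,0,0,0]])

```text
clock: 22.6
position: [0.5412, -0.2935, 0.0426]
ee_rot: [-3.141, -0.03, 0.003]
force: [-5.8, 2.5, 10.4]
width: 0.192
gripper_force: 20.0
```

Emit:
apply_moves(commands=[[0,0.03,0,0,0],[0,0.03,0,0,0],[0,0,0,0,0]])

```text
clock: 22.98
position: [0.5443, -0.2934, 0.0426]
ee_rot: [-3.141, -0.03, 0.004]
force: [-7.2, 2.5, 12.2]
width: 0.192
gripper_force: 20.0
```

Emit:
apply_moves(commands=[[0,0.02,0,0,0],[0,0.02,0,0,0],[0,0,0,0,0]])

```text
clock: 23.35
position: [0.5443, -0.2934, 0.0425]
ee_rot: [-3.141, -0.029, 0.01]
force: [-15.2, 2.9, 19.9]
width: 0.188
gripper_force: 20.0
```

Emit:
apply_moves(commands=[[0,0.02,0,0,0],[0,0,0,0,0]])

```text
clock: 23.6
position: [0.5447, -0.2933, 0.0423]
ee_rot: [-3.14, -0.028, 0.013]
force: [-17.6, 3.4, 20.6]
width: 0.189
gripper_force: 20.0
```

Run:
```python
from h import *
c=get('side');save(c,'side1')
im=c[0][270:400,170:370];cv2.imwrite('pics/side1c.png',cv2.resize(im[...,::-1],None,fx=4,fy=4,interpolation=2))
c=load('top0');cv2.imwrite('pics/tray.png',cv2.resize(c[0][180:265,180:240][...,::-1],None,fx=6,fy=6))
```

```text
(no output)
```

View pics/side1c.png

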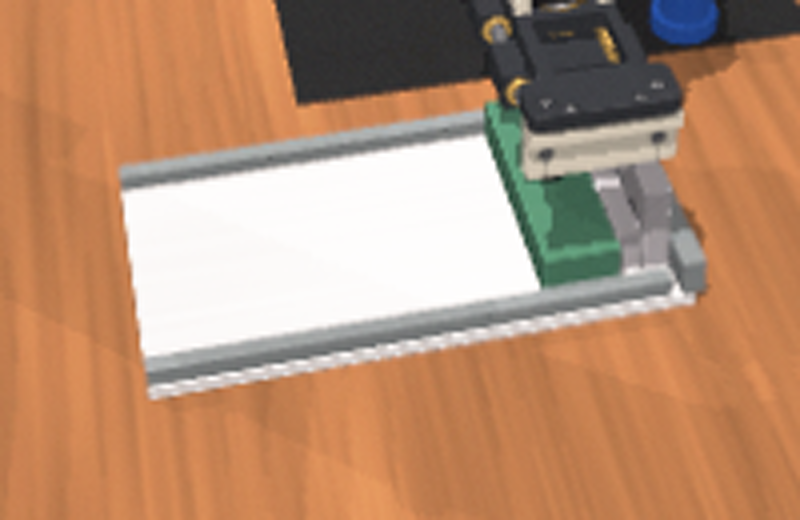

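View pics/tray.png

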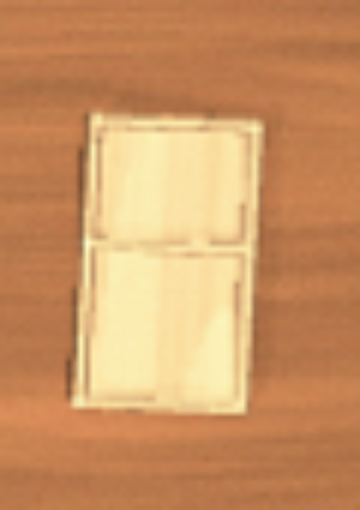

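Emit:
apply_moves(commands=[[60,0,0,0,0],[60,0,0,0,0],[60,0,0,0,0],[60,0,0,0,0],[60,0,0,0.3,0],[60,0,0,0.6,0],[60,0,0,0.7,0],[60,0,0,0.6,0]])

```text
clock: 24.65
position: [0.5498, -0.2936, 0.177]
ee_rot: [3.141, 0.03, 0.003]
force: [0.7, -0.7, 0.9]
width: 0.603
gripper_force: 0.0
```

Emit:
apply_moves(commands=[[90,0.1,0.5,0.13,0.05],[90,0.1,0.5,0.13,0.05],[90,0.1,0.5,0.13,0.05],[90,0.1,0.5,0.13,0.05],[90,0.1,0.5,0.13,0.05],[90,0.1,0.5,0.13,0.05],[90,0.1,0.5,0.13,0.05],[90,0.1,0.5,0.13,0.05],[90,0.1,0.5,0.13,0.05],[90,0.02,0.35,0.13,0.05],[90,0,0,0,0],[90,0,0,0,0]])

```text
clock: 26.15
position: [0.6043, -0.0042, 0.2519]
ee_rot: [3.112, 0.419, -0.001]
force: [-0.6, -0.7, -0.2]
width: 0.9
gripper_force: 0.0
```

```bash
python3 -c "
from h import *
s=observe();print(s['position'],yaw(),s['clock'],s['joints'].round(2));c=get('wrist');save(c,'w5')
P=cloud(c);z=P[...,2]
def f(x,y,h,t=.004,r=.05):
  px=big((abs(z-h)<t)&(np.hypot(P[...,0]-x,P[...,1]-y)<r),(0,0,560,420));print(h,len(px),px.mean(0),rect(plane(px,h,c)))
f(.658,.058,.041);f(.648,-.063,.061,.003,.03);f(.648,-.063,.051,.004,.03)
c=get('top');save(c,'top2');P=cloud(c);z=P[...,2]
f(.58,-.29,.058,.01,.08)
im=c[0][175:285,360:435];cv2.imwrite('pics/t2.png',cv2.resize(im[...,::-1],None,fx=5,fy=5,interpolation=2))
"
```

```text
[ 0.60430243 -0.00423294  0.25188682] 15.320517549156559 26.15 [ 0.15  0.41 -0.33  1.57  0.14  1.19 -1.51]
0.041 750 [206.91733333 104.55866667] c (0.6542,0.0745) size 59.3x12.5 longaxis 14.86
0.061 372 [350.60752688 147.42741935] c (0.6536,-0.0654) size 19.6x19.6 longaxis 18.00
0.051 406 [346.47783251 144.84236453] c (0.6537,-0.0654) size 29.9x28.6 longaxis -74.59
0.058 175 [396.58285714 192.62857143] c (0.5846,-0.2922) size 110.6x15.8 longaxis 89.40
```

View pics/w5.png

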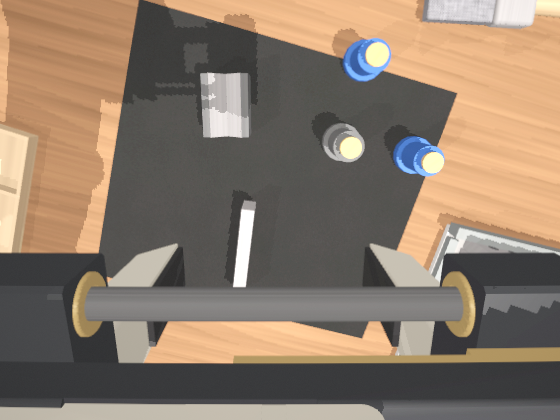

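View pics/t2.png

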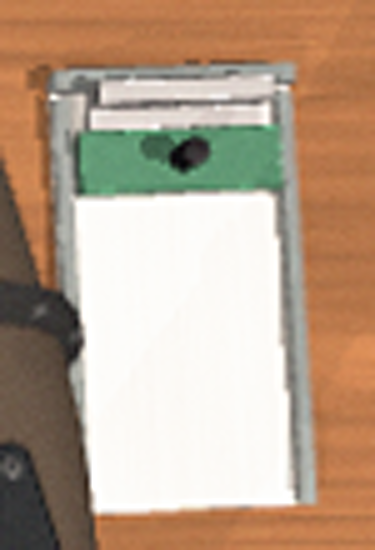

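Emit:
apply_moves(commands=[[90,0.15,0.175,-0.5,0],[90,0.15,0.175,-0.5,0],[90,0.15,0.175,-0.5,0],[90,0.15,0.175,-0.5,0],[90,0.15,0.175,-0.5,0],[90,0.15,0.175,-0.4,-0.015],[90,0,0,-0.3,0],[90,0,0,0,0],[90,0,0,0,0]])

```text
clock: 27.38
position: [0.6589, 0.0595, 0.0608]
ee_rot: [3.114, 0.408, 0.001]
force: [-0.5, 0.2, 0.1]
width: 0.896
gripper_force: 0.0
```

Emit:
apply_moves(commands=[[90,0,-0.01,-0.4,0],[90,0,0,-0.28,0],[60,0,0,0,0],[0,0,0,0,0],[0,0,0,0,0],[0,0,0,0,0],[0,0,0,0,0],[0,0,0,0,0],[0,0,0,0,0]], newtons=45)

```text
clock: 28.5
position: [0.659, 0.0596, 0.0197]
ee_rot: [3.114, 0.41, 0.001]
force: [-0.1, -2.1, 5.1]
width: 0.488
gripper_force: 45.0
```

Emit:
apply_moves(commands=[[0,0,0,0.3,0],[0,0,0,0.6,0],[0,0,0,0.7,0],[0,0,0,0.7,0],[0,0,0,0.5,0],[0,0,0,0,0]])

```text
clock: 29.25
position: [0.6596, 0.0606, 0.1899]
ee_rot: [-3.114, -0.41, -0.007]
force: [0.1, -1.2, -6.4]
width: 0.487
gripper_force: 45.0
```

Emit:
apply_moves(commands=[[0,-0.3,0.38,0,-0.06],[0,-0.3,0.38,0,-0.06],[0,-0.3,0.38,0,-0.06],[0,-0.3,0.38,0,-0.06],[0,-0.3,0.38,0,-0.06],[0,-0.3,0.38,0,-0.06],[0,-0.3,0.38,0,-0.06],[0,-0.3,0.38,0,-0.06],[0,-0.3,0.38,0,-0.06],[0,-0.3,0.38,0,-0.06],[0,-0.21,0.25,0,-0.02],[0,0,0,0,0]])

```text
clock: 30.75
position: [0.4635, 0.3039, 0.1855]
ee_rot: [3.14, -0.07, -0.005]
force: [1.3, 0.0, -5.2]
width: 0.485
gripper_force: 45.0
```

Emit:
apply_moves(commands=[[0,0,0,0,0],[0,0,0,0,0]])

```text
clock: 31.0
position: [0.4664, 0.3017, 0.1865]
ee_rot: [3.14, -0.078, -0.001]
force: [0.4, -0.1, -5.7]
width: 0.489
gripper_force: 45.0
```

```bash
python3 -c "
from h import *
s=observe();print(s['position'],yaw(),s['clock'],s['width'],s['joints'].round(2));c=get('wrist');save(c,'w6')
"
```

```text
[0.46639735 0.30171364 0.18654851] -2.8478327298176564 31.0 0.48886438683450023 [-0.42  0.39 -0.33  1.77  0.15  1.01 -2.43]
```

View pics/w6.png

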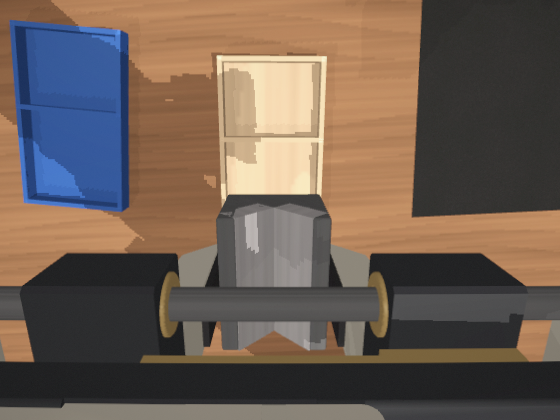

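```bash
python3 -c "
from h import *
c=load('w6');print(plane([(217.5,57),(326.5,57),(218.5,139),(323.5,139),(219.5,195),(322,195),(272,139)],.018,c).round(4))"
```

```text
[[0.5766 0.3419 0.018 ]
 [0.5721 0.2527 0.018 ]
 [0.5101 0.347  0.018 ]
 [0.5056 0.2562 0.018 ]
 [0.4603 0.3505 0.018 ]
 [0.4557 0.2583 0.018 ]
 [0.5078 0.3007 0.018 ]]
```

Emit:
apply_moves(commands=[[0,-0.02,0.02,-0.5,0],[0,0,0,-0.7,0],[0,0,0,-0.7,0],[0,0,0,-0.5,0],[0,0,0,-0.2,0],[0,0,0,0,0],[0,0,0,0,0]])

```text
clock: 31.92
position: [0.4657, 0.3047, 0.0324]
ee_rot: [-3.139, 0.076, -0.003]
force: [-0.6, 0.3, -6.0]
width: 0.486
gripper_force: 45.0
```

Emit:
apply_moves(commands=[[0,0,-0.02,-0.08,0],[0,0,0,-0.04,0],[0,0,0,-0.02,0],[0,0,0,-0.02,0],[0,0,0,0,0]])

```text
clock: 32.55
position: [0.4649, 0.3027, 0.0236]
ee_rot: [3.14, -0.076, 0.002]
force: [-7.4, -6.1, 22.3]
width: 0.489
gripper_force: 45.0
```

Emit:
apply_moves(commands=[[65,0,0,0,0],[65,0,0,0,0],[65,0,0,0,0],[65,0,0,0.4,0],[65,0,0,0.6,0],[65,0,0,0.7,0],[65,0,0,0.6,0]])

```text
clock: 33.42
position: [0.4649, 0.303, 0.161]
ee_rot: [-3.14, 0.076, -0.001]
force: [-0.9, 0.8, -1.0]
width: 0.65
gripper_force: 0.0
```

Emit:
apply_moves(commands=[[62,0.28,-0.56,0,0.16],[62,0.28,-0.56,0,0.16],[62,0.28,-0.56,0,0.16],[62,0.28,-0.56,0,0.16],[62,0.28,-0.56,0,0.16],[62,0.28,-0.56,0,0.16],[62,0.28,-0.56,0,0.16],[62,0.28,-0.56,0,0.16],[62,0.28,-0.56,0,0.16],[62,0.28,-0.56,0,0.16],[62,0.35,-0.54,0,0.14],[62,0,0,0,0]])

```text
clock: 34.92
position: [0.6547, -0.0699, 0.1587]
ee_rot: [2.882, 1.247, -0.001]
force: [0.2, 0.0, -0.6]
width: 0.624
gripper_force: 0.0
```

```bash
python3 -c "
from h import *
s=observe();print(s['position'],yaw(),s['clock'],s['width']);c=get('wrist');save(c,'w7')
P=cloud(c);z=P[...,2]
def f(x,y,h,t=.004,r=.05):
  px=big((abs(z-h)<t)&(np.hypot(P[...,0]-x,P[...,1]-y)<r),(0,0,560,420));print(h,len(px),px.mean(0),rect(plane(px,h,c)))
f(.653,-.065,.061,.003,.03)
c=get('top');save(c,'top3');P=cloud(c);z=P[...,2]
f(.465,.303,.044,.006,.04)
"
```

```text
[ 0.65467176 -0.06991945  0.15868757] 46.80996492457112 34.925 0.6241901339818174
0.061 609 [268.19704433 203.42036125] c (0.6540,-0.0656) size 19.9x19.2 longaxis 46.77
0.044 86 [201.46511628 233.56976744] c (0.4654,0.3147) size 59.3x18.7 longaxis 0.25
```

View pics/w7.png

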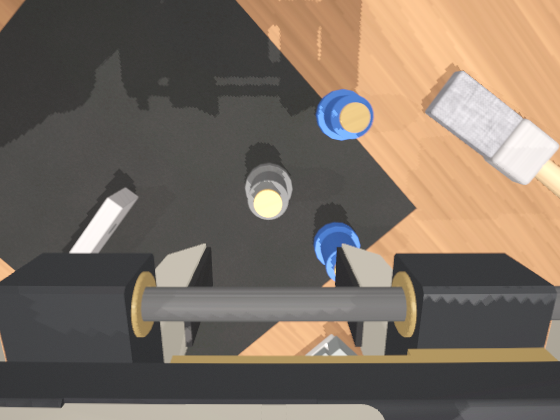

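Emit:
apply_moves(commands=[[62,0,0,-0.5,0],[62,0,0,-0.6,0],[62,0,0,-0.2,0],[62,0,0,0,0],[62,0,0,0,0]])

```text
clock: 35.65
position: [0.6547, -0.065, 0.0831]
ee_rot: [2.879, 1.255, 0.003]
force: [0.3, 0.6, 0.9]
width: 0.618
gripper_force: 0.0
```

Emit:
apply_moves(commands=[[62,-0.01,-0.01,-0.4,0],[62,0,0,-0.4,0],[62,0,0,-0.15,0],[62,0,0,0,0],[0,0,0,0,0],[0,0,0,0,0],[0,0,0,0,0],[0,0,0,0,0],[0,0,0,0,0],[0,0,0,0,0]], newtons=30)

```text
clock: 36.9
position: [0.6534, -0.0661, 0.025]
ee_rot: [2.88, 1.255, 0.001]
force: [-2.3, -0.8, 6.0]
width: 0.314
gripper_force: 30.0
```

Emit:
apply_moves(commands=[[0,0,0,0.3,0],[0,0,0,0.6,0],[0,0,0,0.7,0],[0,0,0,0.6,0],[0,0,0,0.2,0],[0,0,0,0,0]])

```text
clock: 37.65
position: [0.6532, -0.0663, 0.1688]
ee_rot: [2.88, 1.254, 0.001]
force: [-0.1, 0.8, -2.9]
width: 0.322
gripper_force: 30.0
```

Emit:
apply_moves(commands=[[0,-0.17,0.56,0,-0.16],[0,-0.17,0.56,0,-0.16],[0,-0.17,0.56,0,-0.16],[0,-0.17,0.56,0,-0.16],[0,-0.17,0.56,0,-0.16],[0,-0.17,0.56,0,-0.16],[0,-0.17,0.56,0,-0.16],[0,-0.17,0.56,0,-0.16],[0,-0.17,0.56,0,-0.16],[0,-0.17,0.56,0,-0.16],[0,-0.19,0.49,0,-0.13],[0,0,0,0,0]])

```text
clock: 39.15
position: [0.5369, 0.3023, 0.1665]
ee_rot: [3.141, -0.061, -0.006]
force: [0.8, 0.1, -3.1]
width: 0.318
gripper_force: 30.0
```

Emit:
apply_moves(commands=[[0,0,0,-0.5,0],[0,0,0,-0.5,0],[0,0,0,0,0],[0,0,0,0,0]])

```text
clock: 39.65
position: [0.5401, 0.2989, 0.1088]
ee_rot: [3.141, -0.068, -0.0]
force: [0.7, -0.4, -2.7]
width: 0.322
gripper_force: 30.0
```

```bash
python3 -c "
from h import *
s=observe();print(s['position'],yaw(),s['clock'],s['width']);c=get('side');save(c,'side2')
im=c[0][130:250,190:310];cv2.imwrite('pics/s2.png',cv2.resize(im[...,::-1],None,fx=5,fy=5,interpolation=2))"
```

```text
[0.54009715 0.29888711 0.10878665] -2.498267889022262 39.65 0.3222969355626416
```

View pics/s2.png

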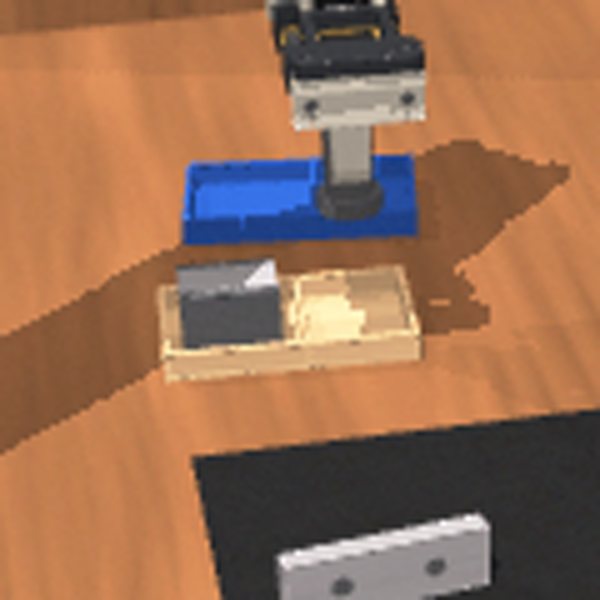

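Emit:
apply_moves(commands=[[0,0,0,-0.4,0],[0,0,0,-0.5,0],[0,0,0,-0.3,0],[0,0,0,-0.06,0],[0,0,0,0,0],[0,0,0,0,0]])

```text
clock: 40.45
position: [0.5405, 0.2997, 0.0341]
ee_rot: [-3.14, 0.068, -0.002]
force: [-0.5, -0.2, -3.2]
width: 0.322
gripper_force: 30.0
```

Emit:
apply_moves(commands=[[0,0,0,-0.05,0],[0,0,0,-0.03,0],[0,0,0,-0.02,0],[0,0,0,-0.02,0],[0,0,0,0,0]])

```text
clock: 41.08
position: [0.5401, 0.2994, 0.0288]
ee_rot: [-3.141, 0.068, -0.003]
force: [-8.5, -5.9, 28.7]
width: 0.322
gripper_force: 30.0
```

Emit:
apply_moves(commands=[[0,0,0,0.03,0],[55,0,0,0,0],[55,0,0,0,0],[55,0,0,0,0],[55,0,0,0,0],[55,0,0,0.3,0],[55,0,0,0.6,0],[55,0,0,0.7,0],[55,0,0,0.7,0],[55,0,0,0.4,0]])

```text
clock: 42.32
position: [0.5405, 0.2999, 0.1935]
ee_rot: [-3.139, 0.068, -0.005]
force: [1.6, -0.2, -0.2]
width: 0.553
gripper_force: 0.0
```

Emit:
apply_moves(commands=[[55,-0.3,-0.2,0.3,0],[55,-0.4,-0.3,0.3,0],[55,-0.4,-0.3,0.3,0],[55,0,0,0,0],[55,0,0,0,0]])

```text
clock: 42.95
position: [0.4742, 0.2515, 0.2443]
ee_rot: [-3.14, 0.068, -0.002]
force: [0.6, -0.3, 0.9]
width: 0.55
gripper_force: 0.0
```

```bash
python3 -c "
from h import *
s=observe();print(s['position'],s['clock'],s['width'],s['force']);c=get('side');d=get('wrist')
a=cv2.resize(c[0][150:370,190:370],(490,600),interpolation=2);b=cv2.resize(d[0][0:240,180:400],(300,327));b=np.vstack([b,np.zeros((273,300,3),np.uint8)])
cv2.imwrite('pics/fin.png',np.hstack([a,b])[...,::-1])"
```

```text
[0.47418397 0.25150977 0.24425022] 42.95 0.5496623812966682 [ 0.55386603 -0.34972469  0.88168874]
```

View pics/fin.png

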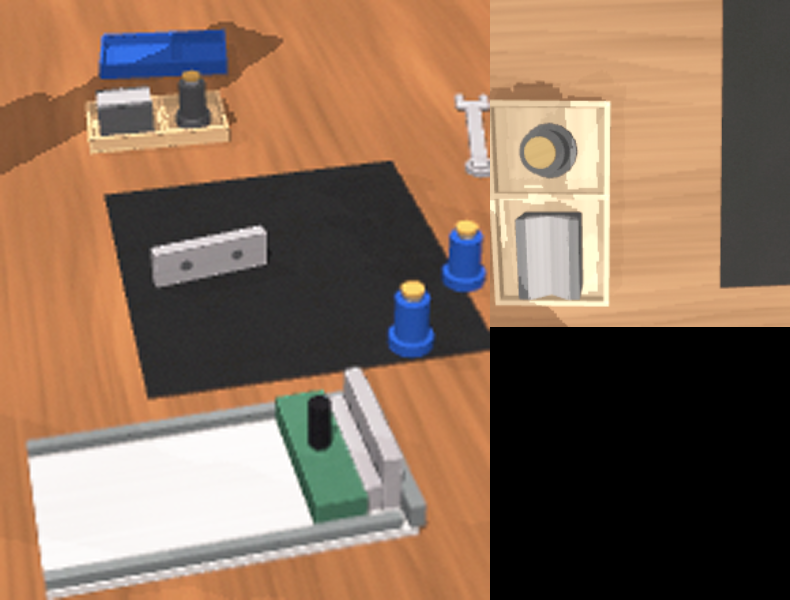

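```bash
python3 -c "
from cell import arm;print(arm.sign_off())"
```

```text
the job is handed in; nothing more can be done
None
```

I made up both kits and handed the job in at about 43 s: the tall and low parallels are held snug in the rack by the stop, the V-block (groove up) and jack are in their tray compartments, and the middle parallel was left where it stood.

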